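# Close the reservoir with its bayonet fill cap

## Task

Close the open coolant reservoir of the twin pump unit with its loose bayonet cap, the black one with a wing grip and three lugs. Set it in the mouth, turn it under light pressure until the lugs drop into the collar's notches, then push it down against the sprung seal and turn it clockwise until it is locked and stays fully down when you let go. Press and turn gently, since the tube is acrylic, and do not disturb the other things on the bench.

Things in the scene. Friction and masses are not known exactly. Their poses are not given: they have to be found in the camera images.
- cap: Loose bayonet fill cap, black plastic, 56 mm tall, 0.07-0.12 kg, standing on its spigot. Origin: centre of the spigot's flat lower face, z up. Spigot 49 mm diameter, 20 mm long, its lowest 7 mm tapering in to 38 mm. Flange 72 mm diameter, 20 to 26 mm above the origin. The black screw cap and the spare pump stand near it; these three swap places at random
- cap_flange (a point): On the cap: centre of the flange's underside, 20 mm above the cap's origin, axes as the cap's
- cap_grip (a point): On the cap's axis in its wing grip, 48 mm above the cap's origin, axes as the cap's. The grip is a bar 50 mm long along x, 16 mm thick across y (pinch it there), from 26 to 56 mm above the cap's origin
- cap_lug (a point): Outer lower edge of the first of the cap's three equal lugs. It points along the cap's own +x, the others 120 degrees from it; they reach out to 30 mm radius, are 9.8 mm wide and lie 8.5 to 13.5 mm above the cap's origin
- pump_unit: Perforated dark plate (160 x 250 mm, top at 12 mm), fixed, with two equal pumps and clear tube reservoirs, and behind them (x = +65 mm) an upright angle strip 162 mm high each. Origin on the bench under the axis of the OPEN reservoir, z up. The closed one, with an identical cap locked in it (grip's top at 238 mm), stands 120 mm from it along the unit's +y
- mouth (a point): Centre of the open mouth, on top of its aluminium collar (76 mm diameter), 200 mm above the bench; axes as the unit's. Bore 51 mm. Three notches, 30 degrees wide, 120 degrees apart, reach out to 32 mm radius. As the collar is screwed on, the first stands anywhere from 0.15 to 1.55 rad counter-clockwise of the unit's +x: the angle is not measured
- lip_under (a point): Underside of the collar's lip on the mouth's axis, 5 mm below the mouth. Lugs lying on the lip: flange 11.5 mm above the mouth. Lugs drop when within 2 degrees of the notches. They pass under the lip only with the flange less than 1.5 mm above the mouth, clockwise from above, 36 degrees to a stop (counter-clockwise is blocked). Locked and let go, the flange is 1.5 mm above the mouth
- seal_rest (a point): Top of the sprung seal ring at rest, 13.5 mm below the mouth, on its axis. A dropped, unlocked cap stands on it with the flange 6.5 mm above the mouth. Pushing the cap down takes 2 N at first and 8.5 N when the flange meets the collar. The acrylic tube bears 40 N of contact force from the cap, pressing and turning together
- screw_cap: Bystander: black screw cap, 66 mm diameter, 28 mm tall, with a small brass plug on top and no wing grip; leave it alone. Origin: centre of its underside
- spare_pump: Bystander: round black spare pump, 70 mm diameter, 48 mm tall; leave it alone. Origin: centre of its underside
- fitting_a: Bystander: upright brass fitting, 21 mm diameter, 20 mm tall. Origin: centre of its underside
- fitting_b: Bystander: a second, identical brass fitting. Origin: centre of its underside
- coolant: Bystander: closed white coolant bottle, 68 mm diameter, 190 mm tall. Origin: centre of its underside
- driver: Bystander: black-handled screwdriver lying on the bench beyond the caps
Mind the look-alikes: they are no part of the job. What is shaped like the cap but pink or purple is not meant.

How it is judged (in metres and radians):
On the way, in this order (a step that is already met when the one before it is completed fails the run):
1. the cap is lifted off the bench (height (world z) of cap above 0.05 m), for 0.1 s.
2. the cap's lugs have dropped through the lip of the open mouth (horizontal distance between cap_flange and mouth below 0.004 m and z of cap_flange in the frame of mouth below 0.008 m and angle between cap's own z axis and vertical below 0.08 rad), for 0.1 s.
At the end, for the whole second after the job is handed in: The cap, let go and at rest, stays down in the open reservoir: flange underside less than 3 mm above the mouth (an unlocked cap is lifted to 6.5 mm), within 4 mm of the mouth's centre, upright within 0.06 rad (horizontal distance between cap_flange and mouth below 0.004 m and z of cap_flange in the frame of mouth below 0.003 m and angle between cap's own z axis and vertical below 0.06 rad and linear speed of cap below 0.02 m/s); the robot touches nothing.
It fails at once if the cap is forced on the pump unit, pressing and turning, with more than 40 N (contact force between cap and pump_unit above 40 N).
It fails at once if a bystander on the bench is moved by more than 25 mm (distance of any of screw_cap, spare_pump, fitting_a, fitting_b, coolant, driver from where it was at the start of the episode above 0.025 m).
It also fails if it takes over 72 s, if anything falls off the work surface, if the arm or the gripper's body presses on something with over 40 N, if the wrist force passes 120 N, or if a joint passes its speed limit or range.

## Robot

A 6-joint arm with a two-finger parallel gripper is mounted at the origin on the work surface. World frame = base frame: x ahead of the robot, y to its left, z up, the work surface at z = 0. Lengths are in m, angles in degrees, forces in N, time in s.
With the tool pointing down it reaches from about 0.35 to 0.875 m from the base axis. Payload 4.2 kg.
Tool frame: the origin (TCP) lies midway between the tips of the shut fingers; the grasp point (between the pads) lies 19 mm behind it; z points along the fingers, y is the line along which they close (so a half turn about z gives the same grasp; the last joint's range is limited). The gripper opens to 87 mm and grips with 3 to 60 N. Pads are 19 mm wide; open, the fingers measure 117 mm over their backs; the gripper's body (75 mm by 190 mm) begins 51 mm behind the grasp point.
Start: joints at [89.817, 22.042, 0.453, 0, -68.411, -14.817], TCP at [0.162, 0.604, 0.223] pointing down, gripper open.
Joint ranges: [-179.83, 179.83], [-69.29, 118.12], [-61.27, 80.66], [-181.25, 117.63], [-171.15, -9.14], [-177.46, 177.46]. Speed limits (degrees/s): [159.86, 159.86, 180, 180, 180, 180].

## Interface

Orientations are given as a 3x3 rotation matrix whose columns are the frame's x, y, z axes.
In Python, from station import sense, capture, finish_job, silhouettes, landmark_of gives the robot as it stands.
- The arm moves only by the tool step_arm, never from a script. Its arguments are lists of equal length, an entry for each row: "linear": the shift along the tool's x, y, z in mm, a list of three; "delta_rot": the turn, a rotation vector about the tool's x, y, z in rad, a list of three; "grip": the finger opening in mm, from 0 to 87. A call has 1 to 10 rows; each row shifts and turns the commanded pose from where the row before left it, along the tool's axes as they then stand; what a row does not reach is not made up. A row lasts 1/8 s, in which the tool goes at most 62.5 mm and 10.7 degrees, less where a joint would pass 70% of its speed; a pose out of reach is approached as far as the arm can. A call with a gripper value outside its range is refused whole. The fingers move at their own pace and stop on an object; the grip force is fixed at half the most. Time passes only in rows, so rows that do not move let the fingers close. It gives the time, the measured TCP pose, the force, the opening and the grip force at its end, in the units of the state.
- sense(): the state, without advancing time (a new reading comes with each control period).
- capture(name): name is "side" or "top" or "wrist"; returns a dict with "img" (480x640x3 uint8, red, green, blue), "fx", "fy", "cx", "cy" (pixels), "world_to_cam" (4x4, takes a point from world to camera coordinates); the wrist camera has in their place "mount" (4x4, takes a point from camera to tool coordinates, whose origin is the TCP and whose axes are the flange's). Camera axes: x right, y up, looking along -z (the intrinsics and any distortion apply to the point x, -y, -z); pixel columns grow to the right and rows downward; lengths in m; the calibration is good to about 2 mm. A picture is of the moment at which its call begins: read the wrist's pose just before it. There is no depth.
- finish_job(): hands the job in; it is judged then, once.
Trained networks look in the newest picture that a camera, given by its name, has taken for a name from the list of things; names that differ only in an ending like _2 or _b are one class to them, and where a whole thing is asked for, a point or a joint stands for the part that bears it (a point fixed in the world has none). Each returns a list of dicts, best first, with "score" (0 to 1); they miss things now and then, are a little off and sometimes report something else, mostly with a low value. They report only what shows in the picture. A call takes as long as a camera call. They do not tell look-alikes from the thing itself.
- silhouettes(camera, label): "mask" (480x640 bool, what is visible of it) and "point" ([column, row] in pixels, amid what is visible of it).
- landmark_of(camera, label): "point" ([column, row] in pixels: a listed point, or the origin of a listed thing).
The state is a dict: "time_s": time; "joints": joint angles; "joint_velocities": joint speeds; "effort": joint torques, N m; "tcp_pos": TCP position; "ee_rot": TCP orientation; "wrist_force": force on the tool from outside, world axes, zero at the start; "moment": the same for the moment, N m; "gripper_width": opening from 0.0 (shut) to 1.0 (fully open); "gripper_force": force on a finger pad.
Only numpy, scipy, OpenCV 4.12 (cv2) and the standard library are available. Lean on these libraries where they do the work, as an engineer would, in place of code of your own. Each camera call takes 0.05 s, during which the arm holds its last target. There are 200 camera calls.

## Working session

There is one attempt and no reset: what is moved stays moved. The work goes in short steps, Python scripts to look and compute and a tool call to move; the robot and the scene stay as the last step left them, time stands still between calls to the robot, and variables do not carry over. Pictures are saved under pics/ and viewed, at most 10 in all, crops included, and the job is handed in when it is done.

Besides the shell and the picture viewer there is one more tool, called as a command line: name --argument value ..., lists and objects as JSON in quotes. step_arm: Moves the arm, as the interface text tells. Its arguments: {"type":"object","properties":{"linear":{"type":"array"},"delta_rot":{"type":"array"},"grip":{"type":"array"}},"required":["linear","delta_rot","grip"]}

```bash
mkdir -p pics; ls; cat > h.py <<'E'
import numpy as np, cv2
from station import sense, capture, finish_job, silhouettes, landmark_of
def proj(c,P,w2c=None):
    W=c["world_to_cam"] if w2c is None else w2c
    p=np.asarray(W)@np.append(P,1); return np.array([c["cx"]+c["fx"]*p[0]/-p[2], c["cy"]-c["fy"]*p[1]/-p[2]])
def ray(c,px,w2c=None):
    W=np.asarray(c["world_to_cam"] if w2c is None else w2c); d=np.array([(px[0]-c["cx"])/c["fx"],-(px[1]-c["cy"])/c["fy"],-1])
    R=W[:3,:3]; return -R.T@W[:3,3], R.T@d
def atz(c,px,z,w2c=None):
    o,d=ray(c,px,w2c); return o+d*(z-o[2])/d[2]
def tri(rays):
    A=np.zeros((3,3));b=np.zeros(3)
    for o,d in rays:
        d=d/np.linalg.norm(d);M=np.eye(3)-np.outer(d,d);A+=M;b+=M@o
    return np.linalg.solve(A,b)
def wristw2c(c,s):
    T=np.eye(4);T[:3,:3]=np.array(s["ee_rot"]);T[:3,3]=s["tcp_pos"]
    return np.linalg.inv(T@np.asarray(c["mount"]))
E
python3 - <<'E'
from h import *
s=sense();print(s)
ims=[]
for n in("side","top"):
    c=capture(n);ims.append(c["img"]);print(n,{k:v for k,v in c.items() if k!="img"})
    for l in("cap","cap_grip","cap_lug","cap_flange","pump_unit","mouth","screw_cap","spare_pump","coolant"):
        for r in landmark_of(n,l)[:3]:
            z={"cap_grip":.048,"mouth":.2,"cap_flange":.02,"cap_lug":.0085}.get(l,0)
            print(l,round(r["score"],2),np.round(r["point"],1),atz(c,r["point"],z).round(4)[:2])
cv2.imwrite("pics/a.png",ims[0][:,:,::-1]);cv2.imwrite("pics/b.png",ims[1][:,:,::-1])
E
```

```text
pics
{'time_s': 0.0, 'joints': array([ 8.98166380e+01,  2.20910613e+01,  3.78690145e-01, -2.82494704e-02,
       -6.84109475e+01, -1.48140180e+01]), 'joint_velocities': array([ 0.08469255,  0.0126151 ,  0.07292173,  0.01956455,  0.04710888,
       -0.09843387]), 'effort': array([ 2.76133420e-06, -3.90665781e+01,  1.87409949e+01,  4.22002763e+00,
        1.12091313e-02, -1.87887181e-04]), 'tcp_pos': array([0.16159045, 0.60311908, 0.22145092]), 'ee_rot': array([[ 9.65890596e-01, -2.58950073e-01, -4.65342974e-04],
       [-2.58950468e-01, -9.65888207e-01, -2.15079334e-03],
       [ 1.07478800e-04,  2.19793184e-03, -9.99997579e-01]]), 'wrist_force': array([ 0.03965233, -0.49085587, -0.98480485]), 'moment': array([ 0.01970861,  0.00862304, -0.0109661 ]), 'gripper_force': 0.0, 'gripper_width': 1.0005436071877858}
side {'fx': 561.1099971976197, 'fy': 561.1099971976197, 'cx': 315.7535721080283, 'cy': 240.1797278009911, 'world_to_cam': array([[-0.86805664, -0.49619164, -0.01647816,  0.40099764],
       [ 0.3677761 , -0.66498839,  0.65002399, -0.37020559],
       [-0.33349425,  0.55819736,  0.
[... 1556 characters left out ...]
0.4653 -0.1191]
cap_grip 0.75 [275.8 209.6] [ 0.6094 -0.0296]
cap_lug 0.87 [327.6 263.6] [ 0.4778 -0.1501]
cap_lug 0.74 [281.9 223.8] [ 0.5797 -0.0398]
cap_lug 0.71 [367.8 320.2] [ 0.3381 -0.2433]
cap_flange 0.68 [380.9 319.5] [ 0.3398 -0.2738]
cap_flange 0.65 [314.4 265.4] [ 0.4739 -0.118 ]
cap_flange 0.64 [276.  212.9] [ 0.6057 -0.0269]
pump_unit 0.8 [220.2 240. ] [0.5448 0.1164]
pump_unit 0.71 [199.5 233.9] [0.5617 0.1684]
pump_unit 0.45 [364.5 260.7] [ 0.4827 -0.2413]
mouth 0.93 [199.4 230.3] [0.5464 0.1145]
mouth 0.53 [333.3 209.1] [ 0.5822 -0.1659]
screw_cap 0.57 [363.8 262. ] [ 0.4796 -0.2395]
spare_pump 0.57 [335.4 212.5] [ 0.6051 -0.1733]
coolant 0.89 [460.9 216.1] [ 0.5862 -0.4834]
```

View pics/a.png

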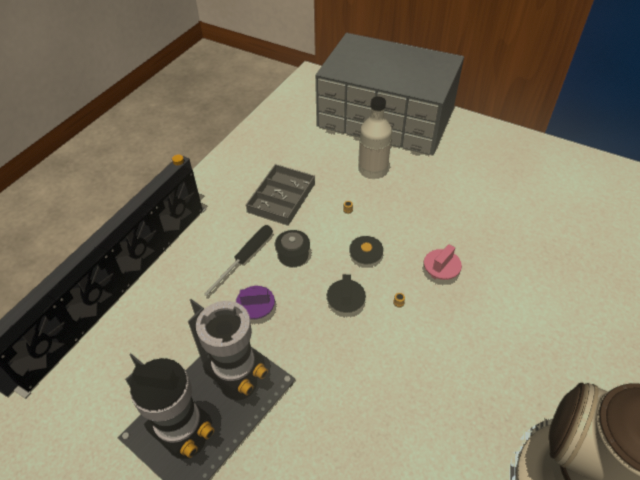

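View pics/b.png

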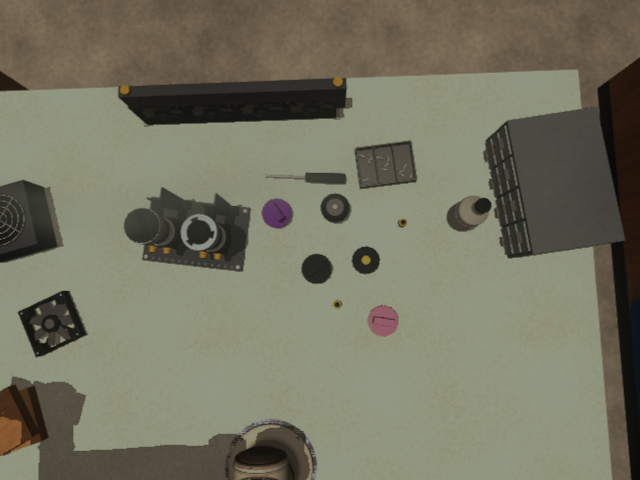

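Side view: the black wing-grip cap is at (346,295), pink look-alike at (442,263), purple at (255,302), screw cap with brass plug at (366,249), spare pump at (293,247). In the top view the black cap is at (317,268) and the mouth at (199,231). The black winged one fits the description. I'll confirm it in an enlarged crop, with the mouth's notches beside it.

```bash
python3 - <<'E'
from h import *
a=cv2.imread("pics/a.png");b=cv2.imread("pics/b.png")
f=lambda i,x,y,r:cv2.resize(i[y-r:y+r,x-r:x+r],(390,290+0) if 0 else (290,290),interpolation=cv2.INTER_CUBIC)
g=lambda i:np.clip(255*(i/255.)**.5,0,255).astype(np.uint8)
cv2.imwrite("pics/c.png",g(np.vstack([np.hstack([f(a,346,292,32),f(b,317,268,24)]),np.hstack([f(a,224,325,36),f(b,199,233,26)])])))
E
```

```text
(no output)
```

View pics/c.png

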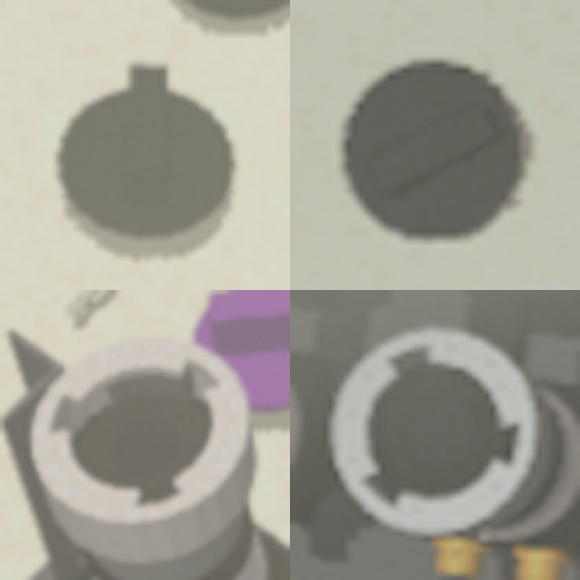

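Confirmed: the crop shows the black cap with its bar grip, and the collar's three notches. Next I'll refine the cap and notch angles and plan the move to above the cap.

```bash
cat >> h.py <<'E'
def tool(s,dw):  # world shift (m) -> tool mm
    return (np.array(s["ee_rot"]).T@np.asarray(dw)*1000).round(1)
def yaw(s): R=np.array(s["ee_rot"]); return np.degrees(np.arctan2(R[1,0],R[0,0]))
def rectify(c,ctr,z,half=.045,n=360,w2c=None):
    q=[proj(c,[ctr[0]+a*half,ctr[1]+b*half,z],w2c) for a,b in((1,1),(1,-1),(-1,-1),(-1,1))] # up=+x, left=+y
    H=cv2.getPerspectiveTransform(np.float32(q),np.float32([[0,0],[n,0],[n,n],[0,n]]))
    return cv2.warpPerspective(c["img"],H,(n,n),flags=cv2.INTER_CUBIC)
E
python3 - <<'E'
from h import *
s=sense();print(yaw(s))
for v in([.40-.162,.30-.604,.08],[.465-.40,-.117-.30,0]): print(tool(s,v))
for n in("side","top"):
    c=capture(n)
    for l in("cap","screw_cap","fitting_a","pump_unit"):
        for r in silhouettes(n,l)[:3]:
            p=r["mask"];print(n,l,round(r["score"],2),np.round(r["point"]),atz(c,r["point"],.03).round(3)[:2])
    R=rectify(c,(.5457,.113),.2); g=cv2.cvtColor(R,cv2.COLOR_RGB2GRAY)
    p=cv2.warpPolar(g,(180,360),(180,180),180,cv2.WARP_POLAR_LINEAR).astype(float) # row=angle deg (image cw from right)
    m=p[:,114:122].mean(1)  # r 28.5..30.5mm (0.25mm/px)
    # image angle a(cw from right): world yaw = -a-90  (right=-y)
    w=np.array([m[int((-th-90)%360)] for th in range(360)]); f=sum(w[k:k+120] if 0 else np.roll(w,-k)[:120] for k in(0,120,240))
    print(n,[int(x) for x in w[::6]]); 
    e=lambda d:np.exp(3j*np.radians(np.arange(360)))@d
    d=np.clip(np.median(w)-w,0,None);print("notch angle mod120",np.degrees(np.angle(e(d)))/3)
E
```

```text
-14.998394603371931
[308.6 232.  -80. ]
[170.7 386.   -0. ]
side cap 0.94 [254. 298.] [ 0.61  -0.029]
side cap 0.63 [346. 297.] [ 0.463 -0.116]
side cap 0.59 [443. 264.] [ 0.337 -0.272]
side screw_cap 0.59 [362. 252.] [ 0.485 -0.223]
side fitting_a 0.65 [397. 300.] [ 0.379 -0.153]
side fitting_a 0.49 [347. 206.] [ 0.569 -0.321]
side pump_unit 0.91 [207. 398.] [0.566 0.169]
side [160, 158, 98, 75, 75, 72, 85, 151, 162, 166, 156, 155, 146, 143, 136, 133, 128, 135, 123, 135, 132, 51, 48, 48, 50, 139, 156, 155, 158, 162, 161, 160, 161, 160, 160, 159, 159, 155, 160, 162, 128, 129, 129, 129, 133, 144, 158, 162, 159, 161, 163, 156, 162, 163, 158, 160, 164, 159, 161, 160]
notch angle mod120 15.886661509248702
top cap 0.97 [275. 214.] [ 0.601 -0.026]
top cap 0.66 [318. 266.] [ 0.471 -0.126]
top cap 0.56 [383. 322.] [ 0.334 -0.277]
top screw_cap 0.57 [366. 262.] [ 0.479 -0.243]
top fitting_a 0.59 [336. 304.] [ 0.379 -0.168]
top fitting_a 0.47 [399. 222.] [ 0.573 -0.326]
top pump_unit 0.59 [190. 229.] [0.57  0.184]
top [137, 134, 90, 65, 56, 56, 52, 106, 141, 139, 131, 122, 114, 118, 97, 97, 91, 90, 75, 74, 74, 41, 34, 34, 37, 78, 108, 109, 112, 125, 132, 137, 146, 144, 144, 144, 140, 141, 144, 126, 81, 101, 100, 108, 111, 132, 142, 142, 143, 141, 142, 140, 140, 137, 134, 139, 141, 139, 139, 129]
notch angle mod120 14.595081522846343
```

step_arm --linear '[[50,38,-14],[50,38,-14],[52,39,-13],[52,39,-13],[52,39,-13],[52,39,-13],[10,45,0],[20,45,0],[23,50,0],[23,50,0]]' --delta_rot '[[0,0,0],[0,0,0],[0,0,0],[0,0,0],[0,0,0],[0,0,0],[0,0,0],[0,0,0],[0,0,0],[0,0,0]]' --grip '[87,87,87,87,87,87,87,87,87,87]'

```text
time_s: 2.75
tcp_pos: [0.412, 0.1096, 0.2992]
ee_rot: [[0.966, -0.258, 0.001], [-0.258, -0.966, 0.001], [0.001, -0.001, -1.0]]
wrist_force: [2.0, -0.5, -0.2]
gripper_width: 0.999
gripper_force: 0.0
```

step_arm --linear '[[23,50,0],[23,50,0],[23,50,0],[25,46,0],[0,0,20],[0,0,20],[0,0,20],[0,0,20],[0,0,0],[0,0,0]]' --delta_rot '[[0,0,0],[0,0,0],[0,0,0],[0,0,0],[0,0,0.17],[0,0,0.17],[0,0,0.17],[0,0,0.17],[0,0,0.16],[0,0,0]]' --grip '[87,87,87,87,87,87,87,87,87,87]'

```text
time_s: 4.0
tcp_pos: [0.4522, -0.1025, 0.2188]
ee_rot: [[0.454, -0.891, 0.0], [-0.891, -0.454, -0.0], [0.0, 0.0, -1.0]]
wrist_force: [0.4, -0.2, -0.0]
gripper_width: 0.999
gripper_force: 0.0
```

```bash
python3 - <<'E'
from h import *
s=sense();print(s["time_s"],s["tcp_pos"],yaw(s),s["joints"])
c=capture("wrist");print({k:v for k,v in c.items() if k!="img"})
W=wristw2c(c,s)
for l in("cap","cap_grip","cap_flange","cap_lug"):
    for r in landmark_of("wrist",l)[:3]:
        z={"cap_grip":.048,"cap_flange":.02,"cap_lug":.0085}.get(l,0)
        print(l,round(r["score"],2),np.round(r["point"],1),atz(c,r["point"],z,W).round(4)[:2])
R=rectify(c,(.465,-.117),.056,.06,480,W)
g=lambda i:np.clip(255*(i/255.)**.5,0,255).astype(np.uint8)
cv2.imwrite("pics/d.png",g(np.hstack([cv2.resize(c["img"],(320,240)) if 0 else cv2.copyMakeBorder(cv2.resize(c["img"],(320,240)),0,240,0,0,cv2.BORDER_CONSTANT),R]))[:,:,::-1])
E
```

```text
4.0 [ 0.45215519 -0.10246054  0.21879978] -63.01511586015079 [ 7.39907156e+00  6.31323018e+00 -2.15035357e+01  7.54889665e-03
 -6.21816785e+01  1.95822898e+01]
{'fx': 340.0517555411554, 'fy': 340.0517555411554, 'cx': 321.7133967663501, 'cy': 239.1316809780468, 'mount': array([[ 1.95401829e-04,  9.64787261e-01,  2.63031373e-01,
         7.09099047e-02],
       [ 9.99999800e-01, -3.04698091e-05, -6.31122077e-04,
        -1.84778944e-04],
       [-6.00884024e-04,  2.63031444e-01, -9.64787074e-01,
        -1.62731192e-01],
       [ 0.00000000e+00,  0.00000000e+00,  0.00000000e+00,
         1.00000000e+00]])}
cap 0.78 [492.4 114.7] [ 0.3381 -0.2765]
cap 0.76 [170.7 210. ] [ 0.6055 -0.0257]
cap 0.58 [317.8 193.4] [ 0.4651 -0.1184]
cap_grip 0.83 [317.9 197.4] [ 0.4657 -0.1209]
cap_grip 0.74 [150.  218.2] [ 0.6058 -0.0261]
cap_grip 0.69 [516.7 109.2] [ 0.3393 -0.2767]
cap_flange 0.66 [317.1 194. ] [ 0.4665 -0.12  ]
cap_flange 0.66 [161.9 213. ] [ 0.6065 -0.0257]
cap_flange 0.58 [504.2 112.8] [ 0.3363 -0.2775]
cap_lug 0.97 [475.9 138.3] [ 0.3435 -0.2467]
cap_lug 0.72 [196.5 210.1] [ 0.5773 -0.0417]
cap_lug 0.58 [321.3 167. ] [ 0.475  -0.1465]
```

View pics/d.png

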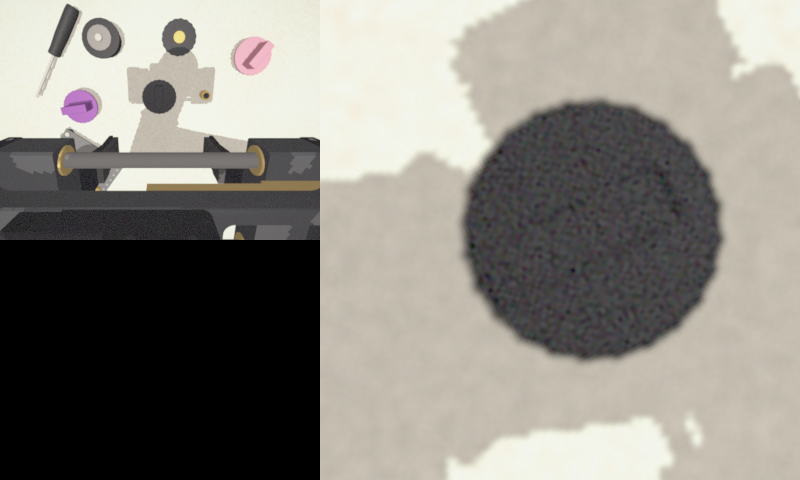

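```bash
python3 - <<'E'
from h import *
s=sense();c=capture("wrist");W=wristw2c(c,s)
R=rectify(c,(.465,-.117),.026,.06,480,W)
m=(R.max(2)<105).astype(np.uint8)
n,l,st,ce=cv2.connectedComponentsWithStats(cv2.morphologyEx(m,cv2.MORPH_OPEN,np.ones((7,7))))
i=1+np.argmax(st[1:,4]);print(st[i]);q=ce[i];ctr=np.array([.465-(q[1]-240)/4000,-.117-(q[0]-240)/4000]);print(ctr)
b={**capture("top")};b["img"]=cv2.imread("pics/b.png")
R=rectify(b,ctr,.026,.06,480);m=(R.max(2)<80).astype(np.uint8)
n,l,st,ce=cv2.connectedComponentsWithStats(cv2.morphologyEx(m,cv2.MORPH_OPEN,np.ones((7,7))))
i=1+np.argmax(st[1:,4]);print(st[i],ctr[0]-(ce[i][1]-240)/4000,ctr[1]-(ce[i][0]-240)/4000)
print(tool(s,[ctr[0]-s["tcp_pos"][0],ctr[1]-s["tcp_pos"][1],.031-s["tcp_pos"][2]]))
E
```

```text
[  112    93   290   289 64808]
[ 0.46579894 -0.12121583]
[  101    95   295   285 65475] 0.4661806666060535 -0.12285637970329866
[ 22.8  -3.4 188.1]
```

step_arm --linear '[[11,-2,30],[12,-1,30],[0,0,30],[0,0,30],[0,0,25],[0,0,20],[0,0,12],[0,0,11],[0,0,0],[0,0,0]]' --delta_rot '[[0,0,0.03],[0,0,0],[0,0,0],[0,0,0],[0,0,0],[0,0,0],[0,0,0],[0,0,0],[0,0,0],[0,0,0]]' --grip '[50,50,50,50,50,50,50,50,50,50]'

```text
time_s: 5.6
tcp_pos: [0.4654, -0.1218, 0.0313]
ee_rot: [[0.425, -0.905, 0.001], [-0.905, -0.425, -0.0], [0.001, -0.001, -1.0]]
wrist_force: [0.5, -0.1, -0.4]
gripper_width: 0.57
gripper_force: 0.0
```

step_arm --linear '[[0,0,0],[0,0,0],[0,0,0],[0,0,0],[0,0,0],[0,0,0],[0,0,0],[0,0,0]]' --delta_rot '[[0,0,0],[0,0,0],[0,0,0],[0,0,0],[0,0,0],[0,0,0],[0,0,0],[0,0,0]]' --grip '[8,8,8,8,8,8,8,8]'

```text
time_s: 6.6
tcp_pos: [0.4651, -0.1218, 0.0308]
ee_rot: [[0.425, -0.905, 0.0], [-0.905, -0.425, -0.0], [0.0, -0.0, -1.0]]
wrist_force: [0.7, 0.1, 0.1]
gripper_width: 0.18
gripper_force: 30.0
```

Gripped at 15.7 mm on the bar. Lifting, then going to a viewpoint beside the mouth.

step_arm --linear '[[0,0,-10],[0,0,-25],[0,0,-45],[0,0,-45],[0,0,-45],[0,0,-45],[0,0,-45],[0,0,-40],[-36,-25,0],[-36,-25,0]]' --delta_rot '[[0,0,0],[0,0,0],[0,0,0],[0,0,0],[0,0,0],[0,0,0],[0,0,0],[0,0,0],[0,0,0],[0,0,0]]' --grip '[8,8,8,8,8,8,8,8,8,8]'

```text
time_s: 7.85
tcp_pos: [0.4789, -0.0347, 0.3316]
ee_rot: [[0.423, -0.906, 0.001], [-0.906, -0.423, 0.001], [-0.0, -0.001, -1.0]]
wrist_force: [0.5, -0.0, -1.8]
gripper_width: 0.183
gripper_force: 30.0
```

step_arm --linear '[[-36,-25,0],[-36,-25,0],[-36,-25,0],[-36,-25,0],[-32,-23,0],[0,0,0],[0,0,0]]' --delta_rot '[[0,0,0],[0,0,0],[0,0,0],[0,0,0],[0,0,0],[0,0,0],[0,0,0]]' --grip '[8,8,8,8,8,8,8]'

```text
time_s: 8.72
tcp_pos: [0.5155, 0.1758, 0.3308]
ee_rot: [[0.425, -0.905, -0.001], [-0.905, -0.425, -0.001], [0.0, 0.001, -1.0]]
wrist_force: [0.1, -0.5, -1.0]
gripper_width: 0.18
gripper_force: 30.0
```

```bash
python3 - <<'E'
from h import *
s=sense();print(s["time_s"],s["tcp_pos"],yaw(s),s["wrist_force"],s["gripper_width"])
c=capture("wrist");W=wristw2c(c,s)
for l in("cap_flange","cap_lug","mouth"):
    for r in landmark_of("wrist",l)[:3]:
        z={"cap_flange":s["tcp_pos"][2]-.011,"cap_lug":s["tcp_pos"][2]-.0225}.get(l,.2)
        print(l,round(r["score"],2),np.round(r["point"],1),atz(c,r["point"],z,W).round(4)[:2])
R=rectify(c,(.5457,.113),.2,.06,480,W)
cv2.imwrite("pics/e.png",np.hstack([cv2.copyMakeBorder(cv2.resize(c["img"],(320,240)),0,240,0,0,cv2.BORDER_CONSTANT),R])[:,:,::-1])
e=capture("side")
for l in("cap_flange","cap_lug","cap_grip","cap"):
    for r in landmark_of("side",l)[:3]:
        z={"cap_flange":s["tcp_pos"][2]-.011,"cap_lug":s["tcp_pos"][2]-.0225,"cap":s["tcp_pos"][2]-.031}.get(l,s["tcp_pos"][2]+.017)
        print(l,round(r["score"],2),np.round(r["point"],1),atz(e,r["point"],z).round(4)[:2])
cv2.imwrite("pics/f.png",e["img"][:,:,::-1])
E
```

```text
8.725 [0.51549399 0.17576592 0.33080121] -64.83668207028666 [ 0.05748889 -0.46942439 -0.9792508 ] 0.17956007155372236
cap_flange 0.72 [323.6  16.5] [0.5689 0.0603]
cap_flange 0.29 [324.  155.9] [0.5427 0.1152]
cap_lug 0.94 [350.   22.4] [0.5578 0.0537]
cap_lug 0.66 [324.8 224.2] [0.5263 0.1488]
mouth 0.97 [319.2 156.6] [0.5439 0.1199]
cap_flange 0.95 [255.6 303.1] [0.4663 0.1276]
cap_flange 0.83 [441.3 263.6] [ 0.2942 -0.0369]
cap_flange 0.59 [197.4 316. ] [0.5164 0.1765]
cap_lug 0.83 [274.5 304.5] [0.4502 0.112 ]
cap_lug 0.77 [437.3 279.5] [ 0.291  -0.0199]
cap_lug 0.65 [206.1 299.2] [0.5284 0.1466]
cap_grip 0.85 [192.1 303.8] [0.5164 0.1783]
cap_grip 0.79 [254.9 293.6] [0.4614 0.1314]
cap_grip 0.76 [439.4 257.1] [ 0.2955 -0.0225]
cap 0.83 [439.6 271. ] [ 0.2947 -0.0406]
cap 0.77 [202.6 326.2] [0.513  0.1764]
cap 0.76 [253.5 309.4] [0.4726 0.1263]
```

View pics/e.png

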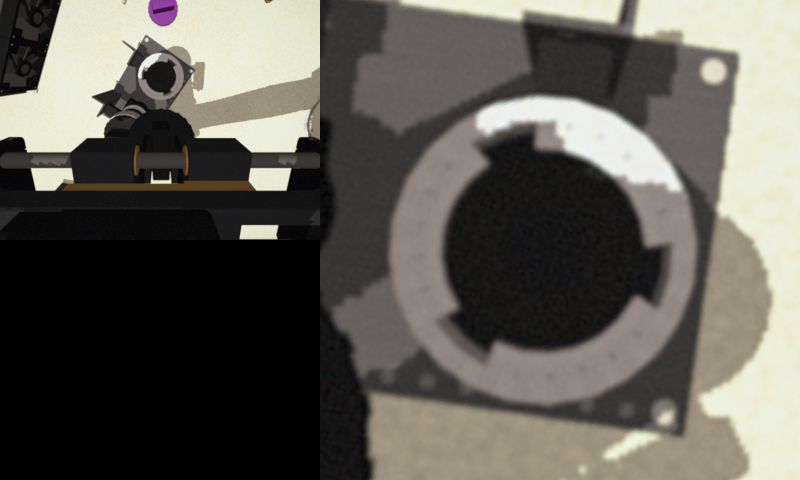

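Wrist view: the collar's centre is at (543,250) in the rectified part, with notches at about -102°, 17° and 137° in the world. The cap hangs straight in the hand. I'll turn to the notch angle and take a second view to cancel mount errors.

step_arm --linear '[[9,-20,0],[0,-22,0],[0,0,0],[0,0,0],[0,0,0]]' --delta_rot '[[0,0,0],[0,0,0.165],[0,0,0.165],[0,0,0.165],[0,0,0.165]]' --grip '[8,8,8,8,8]'

```text
time_s: 9.8
tcp_pos: [0.558, 0.1859, 0.3306]
ee_rot: [[-0.225, -0.974, -0.0], [-0.974, 0.225, -0.0], [0.0, 0.0, -1.0]]
wrist_force: [-1.2, -0.1, -0.7]
gripper_width: 0.181
gripper_force: 30.0
```

step_arm --linear '[[0,0,0],[0,0,0]]' --delta_rot '[[0,0,0],[0,0,0]]' --grip '[8,8]'

```text
time_s: 10.05
tcp_pos: [0.5579, 0.1859, 0.3308]
ee_rot: [[-0.217, -0.976, 0.0], [-0.976, 0.217, 0.0], [-0.0, -0.0, -1.0]]
wrist_force: [-0.8, 1.1, -1.2]
gripper_width: 0.181
gripper_force: 30.0
```

```bash
cat >> h.py <<'E'
from scipy.optimize import differential_evolution
from scipy.ndimage import map_coordinates
def collar(c,ctr,w2c=None,r=.038):
    R=rectify(c,ctr,.2,.06,480,w2c);g=cv2.GaussianBlur(cv2.cvtColor(R,cv2.COLOR_RGB2GRAY),(0,0),3).astype(float)
    t=np.radians(np.arange(0,360,2));samp=lambda q,rr:map_coordinates(g,[q[1]-rr*np.sin(t),q[0]+rr*np.cos(t)],order=1,mode='nearest')
    f=lambda q:-np.clip(samp(q,r*4000-5)-samp(q,r*4000+5),-10,40).mean()
    o=differential_evolution(f,[(200,280),(200,280)],seed=1,tol=1e-8);q=o.x
    th=np.arange(0,360)
    w=map_coordinates(g,[q[1]-118*np.cos(np.radians(th)),q[0]-118*np.sin(np.radians(th))],order=1)
    return np.array([ctr[0]-(q[1]-240)/4000,ctr[1]-(q[0]-240)/4000]).round(4),round(o.fun,1),w
E
python3 - <<'E'
from h import *
s=sense();print(s["time_s"],s["tcp_pos"],yaw(s),s["joints"])
c=capture("wrist");print("wrist",collar(c,(.544,.115),wristw2c(c,s))[:2])
for n,f in(("side","a"),("top","b")):
    c=capture(n);c["img"]=cv2.imread(f"pics/{f}.png")[:,:,::-1].copy();print(n,collar(c,(.544,.115))[:2])
E
```

```text
10.05 [0.55792538 0.18592703 0.33077744] -102.52694509693664 [ 3.41980205e+01  1.53649238e+01  6.07764295e+00  8.32634454e-04
 -8.07106987e+01 -4.67251000e+01]
wrist (array([0.543, 0.118]), np.float64(-39.5))
side (array([0.5445, 0.1168]), np.float64(-30.5))
top (array([0.5436, 0.1173]), np.float64(-40.0))
```

All three cameras agree on the mouth: (0.5436, 0.1173). Moving over it.

step_arm --linear '[[35,0,0],[35,-1,10],[0,0,30],[0,0,25],[0,0,20],[0,0,6],[0,0,0],[0,0,0]]' --delta_rot '[[0,0,0],[0,0,0],[0,0,0],[0,0,0],[0,0,0],[0,0,0],[0,0,0],[0,0,0]]' --grip '[8,8,8,8,8,8,8,8]'

```text
time_s: 11.2
tcp_pos: [0.5441, 0.1177, 0.2409]
ee_rot: [[-0.219, -0.976, 0.002], [-0.976, 0.219, 0.001], [-0.001, -0.002, -1.0]]
wrist_force: [0.0, 0.3, -1.6]
gripper_width: 0.181
gripper_force: 30.0
```

```bash
python3 - <<'E'
from h import *
s=sense();print(s["time_s"],s["tcp_pos"],yaw(s),s["wrist_force"])
e=capture("side");cv2.imwrite("pics/g.png",cv2.resize(e["img"][230:400,130:330,::-1],(706,600)))
z=s["tcp_pos"][2]
for l,h in(("cap_flange",-.011),("cap_grip",.017),("cap",-.031)):
    for r in landmark_of("side",l)[:4]: print(l,round(r["score"],2),np.round(r["point"],1),atz(e,r["point"],z+h).round(4)[:2], proj(e,[*s["tcp_pos"][:2],z+h]).round(1))
E
```

```text
11.2 [0.54414751 0.11767386 0.24090216] -102.63939210783134 [ 0.02956553  0.26756254 -1.56533721]
cap_flange 0.91 [441.8 263.8] [ 0.3075 -0.1098] [219.  311.8]
cap_flange 0.64 [220.9 312.1] [0.5416 0.1168] [219.  311.8]
cap_flange 0.59 [256.3 301.3] [0.5088 0.078 ] [219.  311.8]
cap_grip 0.87 [214.5 301.1] [0.5451 0.1197] [215.9 300.3]
cap_grip 0.76 [441.4 255.5] [ 0.3092 -0.1009] [215.9 300.3]
cap 0.84 [437.8 271.3] [ 0.3106 -0.1098] [221.1 319.7]
cap 0.78 [224.4 324.8] [0.5351 0.1223] [221.1 319.7]
cap 0.71 [252.6 309.7] [0.5147 0.0821] [221.1 319.7]
```

View pics/g.png

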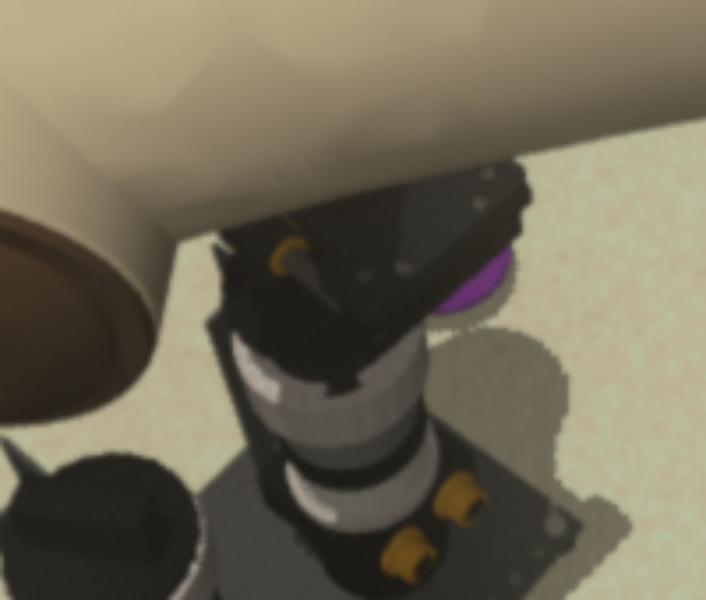

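The side view shows the cap over the collar, in line with it and the front notch visible at (345,383). Lowering gently.

step_arm --linear '[[0,0,2],[0,0,2],[0,0,2],[0,0,2],[0,0,2],[0,0,2]]' --delta_rot '[[0,0,0],[0,0,0],[0,0,0],[0,0,0],[0,0,0],[0,0,0]]' --grip '[8,8,8,8,8,8]'

```text
time_s: 12.15
tcp_pos: [0.5435, 0.1174, 0.2276]
ee_rot: [[-0.219, -0.976, -0.0], [-0.976, 0.219, -0.0], [0.0, 0.0, -1.0]]
wrist_force: [-0.7, -0.5, -0.9]
gripper_width: 0.179
gripper_force: 30.0
```

step_arm --linear '[[0,0,2],[0,0,2],[0,0,1],[0,0,0]]' --delta_rot '[[0,0,0],[0,0,0],[0,0,0],[0,0,0]]' --grip '[8,8,8,8]'

```text
time_s: 12.65
tcp_pos: [0.5435, 0.1174, 0.2227]
ee_rot: [[-0.219, -0.976, -0.0], [-0.976, 0.219, -0.0], [0.0, 0.0, -1.0]]
wrist_force: [0.4, 0.4, -1.3]
gripper_width: 0.18
gripper_force: 30.0
```

No contact yet. Continuing in 1 mm rows.

step_arm --linear '[[0,0,1],[0,0,1],[0,0,0]]' --delta_rot '[[0,0,0],[0,0,0],[0,0,0]]' --grip '[8,8,8]'

```text
time_s: 13.02
tcp_pos: [0.5435, 0.1174, 0.2207]
ee_rot: [[-0.219, -0.976, -0.0], [-0.976, 0.219, -0.0], [0.0, 0.0, -1.0]]
wrist_force: [0.6, -0.2, -0.9]
gripper_width: 0.178
gripper_force: 30.0
```

step_arm --linear '[[0,0,1],[0,0,1],[0,0,1],[0,0,0]]' --delta_rot '[[0,0,0],[0,0,0],[0,0,0],[0,0,0]]' --grip '[8,8,8,8]'

```text
time_s: 13.52
tcp_pos: [0.5435, 0.1174, 0.2177]
ee_rot: [[-0.219, -0.976, -0.0], [-0.976, 0.219, -0.0], [0.0, 0.0, -1.0]]
wrist_force: [-0.3, 0.3, -0.7]
gripper_width: 0.178
gripper_force: 30.0
```

step_arm --linear '[[0,0,1],[0,0,1],[0,0,0]]' --delta_rot '[[0,0,0],[0,0,0],[0,0,0]]' --grip '[8,8,8]'

```text
time_s: 13.9
tcp_pos: [0.5437, 0.1174, 0.2162]
ee_rot: [[-0.219, -0.976, 0.001], [-0.976, 0.219, 0.0], [-0.0, -0.001, -1.0]]
wrist_force: [-0.4, 0.3, 1.8]
gripper_width: 0.181
gripper_force: 30.0
```

step_arm --linear '[[0,0,1],[0,0,1],[0,0,0]]' --delta_rot '[[0,0,0],[0,0,0],[0,0,0]]' --grip '[8,8,8]'

```text
time_s: 14.28
tcp_pos: [0.5437, 0.1174, 0.2141]
ee_rot: [[-0.219, -0.976, 0.0], [-0.976, 0.219, -0.0], [-0.0, -0.0, -1.0]]
wrist_force: [-0.8, -0.1, 3.7]
gripper_width: 0.181
gripper_force: 30.0
```

Force rises by about 1 N/mm, so that is the sprung seal: the lugs have dropped. Pressing on.

step_arm --linear '[[0,0,1],[0,0,1],[0,0,1],[0,0,0.5],[0,0,0]]' --delta_rot '[[0,0,0],[0,0,0],[0,0,0],[0,0,0],[0,0,0]]' --grip '[8,8,8,8,8]'

```text
time_s: 14.9
tcp_pos: [0.5437, 0.1174, 0.2111]
ee_rot: [[-0.219, -0.976, 0.001], [-0.976, 0.219, -0.0], [-0.0, -0.001, -1.0]]
wrist_force: [-2.1, -0.2, 7.2]
gripper_width: 0.181
gripper_force: 30.0
```

step_arm --linear '[[0,0,0.3],[0,0,0],[0,0,0],[0,0,0]]' --delta_rot '[[0,0,0.05],[0,0,0.05],[0,0,0.05],[0,0,0]]' --grip '[8,8,8,8]'

```text
time_s: 15.4
tcp_pos: [0.5444, 0.1175, 0.2111]
ee_rot: [[-0.362, -0.932, 0.002], [-0.932, 0.362, 0.0], [-0.001, -0.002, -1.0]]
wrist_force: [-0.6, -0.4, 7.0]
gripper_width: 0.183
gripper_force: 30.0
```

```bash
python3 -c "
from h import *
s=sense();print(yaw(s),s['moment'],s['wrist_force'],s['tcp_pos'])"
```

```text
-111.24959214024557 [-0.03644153  0.2845965  -0.02464581] [-0.60457447 -0.37195785  7.02697226] [0.54435069 0.11748695 0.21109381]
```

step_arm --linear '[[0,0,0],[0,0,0],[0,0,0],[0,0,0],[0,0,0]]' --delta_rot '[[0,0,0.05],[0,0,0.05],[0,0,0.05],[0,0,0.05],[0,0,0]]' --grip '[8,8,8,8,8]'

```text
time_s: 16.02
tcp_pos: [0.5446, 0.1176, 0.2112]
ee_rot: [[-0.54, -0.841, 0.003], [-0.841, 0.54, 0.0], [-0.002, -0.002, -1.0]]
wrist_force: [-0.9, 0.3, 7.4]
gripper_width: 0.177
gripper_force: 30.0
```

```bash
python3 -c "
from h import *
s=sense();print(yaw(s),s['moment'],s['wrist_force'],s['tcp_pos'])"
```

```text
-122.70897043142298 [-0.03698372  0.18482224 -0.00417029] [-0.87825848  0.25039102  7.42236983] [0.54457853 0.11755052 0.21118462]
```

step_arm --linear '[[0,0,0],[0,0,0],[0,0,0],[0,0,0],[0,0,0]]' --delta_rot '[[0,0,0.05],[0,0,0.05],[0,0,0.05],[0,0,0.04],[0,0,0]]' --grip '[8,8,8,8,8]'

```text
time_s: 16.65
tcp_pos: [0.5446, 0.1176, 0.2112]
ee_rot: [[-0.689, -0.724, 0.003], [-0.724, 0.689, 0.001], [-0.003, -0.002, -1.0]]
wrist_force: [-0.8, 0.2, 6.9]
gripper_width: 0.184
gripper_force: 30.0
```

```bash
python3 -c "
from h import *
s=sense();print(yaw(s),s['moment'],s['wrist_force'],s['tcp_pos'])"
```

```text
-133.58737935464768 [-0.06418234  0.19891859 -0.00563889] [-0.81385217  0.19023694  6.86877828] [0.54461008 0.11757715 0.21118719]
```

step_arm --linear '[[0,0,0],[0,0,0],[0,0,0]]' --delta_rot '[[0,0,0.04],[0,0,0.03],[0,0,0]]' --grip '[8,8,8]'

```text
time_s: 17.02
tcp_pos: [0.5442, 0.1174, 0.2111]
ee_rot: [[-0.737, -0.676, 0.002], [-0.676, 0.737, -0.0], [-0.001, -0.002, -1.0]]
wrist_force: [-1.5, -1.1, 7.1]
gripper_width: 0.179
gripper_force: 30.3
```

```bash
python3 -c "
from h import *
s=sense();print(yaw(s),s['moment'],s['wrist_force'],s['tcp_pos'])"
```

```text
-137.45767623539882 [-0.04401397  0.46571273  0.60017954] [-1.47386211 -1.09624501  7.07782967] [0.54417449 0.11741405 0.21113813]
```

The moment shows the stop at 36°. I'll relax the turn a little, ease up, release and check.

step_arm --linear '[[0,0,0],[0,0,-0.5],[0,0,-0.7],[0,0,0],[0,0,0],[0,0,0]]' --delta_rot '[[0,0,-0.03],[0,0,0],[0,0,0],[0,0,0],[0,0,0],[0,0,0]]' --grip '[8,8,8,8,20,40]'

```text
time_s: 17.77
tcp_pos: [0.5428, 0.1174, 0.2101]
ee_rot: [[-0.719, -0.695, -0.002], [-0.695, 0.719, -0.0], [0.002, 0.001, -1.0]]
wrist_force: [-0.2, 0.7, 0.1]
gripper_width: 0.274
gripper_force: 0.0
```

step_arm --linear '[[0,0,0],[0,0,0],[0,0,-20],[0,0,-40],[0,0,-50],[-40,0,-10],[-50,0,0],[-50,0,0],[-40,0,0]]' --delta_rot '[[0,0,0],[0,0,0],[0,0,0],[0,0,0],[0,0,0],[0,0,0],[0,0,0],[0,0,0],[0,0,0]]' --grip '[50,50,50,50,50,50,50,50,50]'

```text
time_s: 18.9
tcp_pos: [0.6738, 0.244, 0.3304]
ee_rot: [[-0.718, -0.696, -0.001], [-0.696, 0.718, -0.0], [0.001, 0.0, -1.0]]
wrist_force: [0.4, 0.5, 0.2]
gripper_width: 0.579
gripper_force: 0.0
```

```bash
python3 - <<'E'
from h import *
s=sense();print(s["time_s"],s["tcp_pos"],s["wrist_force"],s["gripper_width"])
e=capture("side");t=capture("top");w=capture("wrist");W=wristw2c(w,s)
for n,c,m in(("side",e,None),("top",t,None),("wrist",w,W)):
    for l,h in(("cap_flange",.2015),("cap_grip",.2295)):
        for r in landmark_of(n,l)[:5]: print(n,l,round(r["score"],2),np.round(r["point"],1),atz(c,r["point"],h,m).round(4)[:2],proj(c,[.5436,.1173,h],m).round(1))
f=lambda i:cv2.resize(i,(400,400),interpolation=cv2.INTER_CUBIC)
g=lambda i:np.clip(255*(i/255.)**.6,0,255).astype(np.uint8)
cv2.imwrite("pics/i.png",g(np.hstack([f(e["img"][270:450,110:290]),f(t["img"][170:290,130:250])]))[:,:,::-1])
E
```

```text
18.9 [0.67379836 0.24399783 0.3304014 ] [0.36955382 0.48376035 0.19196319] 0.5789113378744255
side cap_flange 0.68 [223.6 322.5] [0.5425 0.116 ] [222.4 322.9]
side cap_flange 0.63 [443.3 264.2] [ 0.3096 -0.1333] [222.4 322.9]
side cap_flange 0.58 [255.2 304.2] [0.5206 0.0682] [222.4 322.9]
side cap_grip 0.75 [442.5 253.4] [ 0.3139 -0.1291] [219.5 311.9]
side cap_grip 0.71 [215.3 312.7] [0.548  0.1212] [219.5 311.9]
side cap_grip 0.69 [254.4 293.5] [0.5188 0.068 ] [219.5 311.9]
top cap_flange 0.94 [195.6 228.6] [0.55   0.1221] [197.9 231.6]
top cap_flange 0.86 [274.5 212.7] [ 0.5783 -0.0434] [197.9 231.6]
top cap_flange 0.72 [382.2 319.7] [ 0.3527 -0.2577] [197.9 231.6]
top cap_grip 0.91 [195.1 230.1] [0.5435 0.1153] [194.1 230.1]
top cap_grip 0.91 [382.  317.2] [ 0.3596 -0.2546] [194.1 230.1]
top cap_grip 0.57 [278.1 212.3] [ 0.5745 -0.0538] [194.1 230.1]
wrist cap_flange 0.69 [197.4   4.2] [0.6128 0.0565] [320.1  -7.1]
```

View pics/i.png

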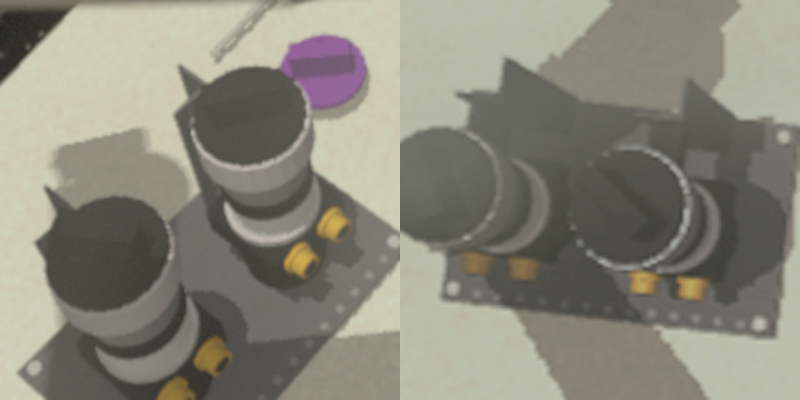

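The pictures show the cap seated on the collar like its locked neighbour. It turned the full 36° to its stop, which is only possible with the lugs under the lip. The hand is clear.

```bash
python3 -c "
from station import finish_job
print(finish_job())"
```

```text
the job is handed in; nothing more can be done
None
```

The job is handed in: the black cap went into the open reservoir, turned about 35° clockwise to its stop and stayed down in the camera views after release. `finish_job()` returned no verdict, so the pass isn't confirmed.

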